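# Grind a scoop of biscuits for the old dog

### The arm

A 6-joint arm with a two-finger parallel gripper is mounted at the origin on the work surface. World frame = base frame: x ahead of the robot, y to its left, z up, the work surface at z = 0. Lengths are in m, angles in rad, forces in N, time in s.
With the tool pointing down it reaches from about 0.35 to 0.875 m from the base axis. Payload 4.2 kg.
Tool frame: the origin (TCP) lies at the centre of the arm's flange, where the gripper is bolted on; the fingertips stand 182 mm ahead of it and the grasp point (between the pads) lies 164 mm ahead of it (robot.nose_length is the distance from the TCP to the fingertips, in m); z points along the fingers, y is the line along which they close (so a half turn about z gives the same grasp; the last joint's range is limited). The gripper opens to 87 mm and grips with 3 to 60 N. Pads are 19 mm wide; open, the fingers measure 117 mm over their backs; the gripper's body (75 mm by 190 mm) begins 51 mm behind the grasp point.
Start: joints at [0.259, 0.385, 0.008, 0, -1.194, -0.259], TCP at [0.625, 0, 0.405] pointing down, gripper open.
Joint ranges: [-3.14, 3.14], [-1.21, 2.06], [-1.07, 1.41], [-3.16, 2.05], [-2.99, -0.16], [-3.1, 3.1]. Speed limits (rad/s): [2.79, 2.79, 3.14, 3.14, 3.14, 3.14].

### API

Orientations are given as a rotation vector (axis times angle).
In Python, from workcell import robot gives the robot as it stands.
- The arm moves only by the shell command python3 -m handwheel 'ROWS' [FORCE]. ROWS is JSON, a list of rows, each a list of 7 numbers: the opening, from 0 (shut) to 1 (fully open), then the shift along the tool's x, y, z in units of 25 mm (1.0 is 25 mm), then the turn, a rotation vector about the tool's x, y, z in units of 5 degrees (1.0 is 5 degrees). A call has exactly 5 rows; each row shifts and turns the commanded pose from where the row before left it, along the tool's axes as they then stand; what a row does not reach is not made up. A row lasts 1/12 s, in which the tool goes at most 41.7 mm and 7.16 degrees, less where a joint would pass 70% of its speed; a pose out of reach is approached as far as the arm can. A call is refused whole if a number of a shift passes 1 or a number of a turn 1, either way. A call with a gripper value outside its range is refused whole. The fingers move at their own pace and stop on an object; FORCE is the grip in N (left out, the last holds). Time passes only in rows, so rows that do not move let the fingers close, or fill a call up. It gives the time, the measured TCP pose, the force, the opening and the grip force at its end, in the units of the state.
- robot.read_state(): the state, without advancing time (a new reading comes with each control period).
- robot.grab_frame(name): name is "scene" or "side" or "wrist"; returns (picture, depth): 480x640x3 uint8, red, green, blue; 480x640 float32, m along the optical axis (not along the pixel's ray), 0 where there is no reading.
- robot.calibration(name): a dict with "fx", "fy", "cx", "cy" (pixels), "position" and "attitude" of the camera in the world. Camera axes: x right, y up, looking along -z (the intrinsics and any distortion apply to the point x, -y, -z); pixel columns grow to the right and rows downward; lengths in m; the calibration is good to about 2 mm. A picture is of the moment at which its call begins: read the wrist's pose just before it. calibration takes no time and is no camera call; for the wrist camera it gives the pose at the moment of the call.
- robot.job_done(): hands the job in; it is judged then, once.
The state is a dict: "time_s": time; "joint_pos": joint angles; "dq": joint speeds; "joint_efforts": joint torques, N m; "position": TCP position; "orientation": TCP orientation; "ft_force": force on the tool from outside, world axes, zero at the start; "moment": the same for the moment, N m; "grip_width": finger opening in m; "gripper_force": force on a finger pad.
Only numpy, scipy, OpenCV 4.12 (cv2) and the standard library are available. Lean on these libraries where they do the work, as an engineer would, in place of code of your own. Each camera call takes 0.05 s, during which the arm holds its last target. There are 200 camera calls.

### The job

The old dog cannot chew, so grind its biscuits: with the scoop, take biscuits from the open red box and tip at least three into the bowl of the electric grinder, then put the scoop down and let go of it. Swing the grinder's lid shut and press its thumb tab right down against the switch spring; the grinder runs only while the tab is held down, so finish with your fingers still holding it fully pressed. Keep your fingers off the biscuits and leave the shoe things alone.

Things in the scene. Friction and masses are not known exactly. Their poses are not given: they have to be found in the camera images.
- scoop: aluminium flat-bottomed scoop, 140 g, lying loose. Origin: centre of its underside; +x to the open lip, z up. Floor 84 mm long (lip x=+42, back wall x=-42), 74 wide, 2 thick; walls 30 mm high, the side walls step down and end at x=+20. A straight wooden handle, 18 mm wide (y), 16 deep, rises from the back wall (x=-40, z=24) to its end (x=-140, z=84)
- scoop_grip (a point): point on the handle's axis to grip, at (-110, 0, 66) mm in the scoop's frame; axes as the scoop's
- scoop_lip (a point): middle of the scoop's front lip on its underside, (42, 0, 0) mm in the scoop's frame
- box: red plastic box, fixed, 98 mm (x) by 188 mm (y), 45 mm high, walls and floor 3 mm, origin under its centre. Its lid hangs open from the +x side, sloping down from x=+50 (45 mm high) to the shelf at about x=+145; the press-button catch is on the -x side. The biscuits are packed against the +y end wall, within 70 mm of it; the -y half is empty
- box_floor (a point): centre of the box's inner floor, 3 mm above the shelf; axes as the box's
- biscuit0: round baked dog biscuit, a loose hard ball 20 mm in diameter, about 10 g, slippery (friction 0.25); origin at its centre
- biscuit1: round baked dog biscuit, a loose hard ball 20 mm in diameter, about 10 g, slippery (friction 0.25); origin at its centre
- biscuit2: round baked dog biscuit, a loose hard ball 20 mm in diameter, about 10 g, slippery (friction 0.25); origin at its centre
- biscuit3: round baked dog biscuit, a loose hard ball 20 mm in diameter, about 10 g, slippery (friction 0.25); origin at its centre
- biscuit4: round baked dog biscuit, a loose hard ball 20 mm in diameter, about 10 g, slippery (friction 0.25); origin at its centre
- biscuit5: round baked dog biscuit, a loose hard ball 20 mm in diameter, about 10 g, slippery (friction 0.25); origin at its centre
- biscuit6: round baked dog biscuit, a loose hard ball 20 mm in diameter, about 10 g, slippery (friction 0.25); origin at its centre
- biscuit7: round baked dog biscuit, a loose hard ball 20 mm in diameter, about 10 g, slippery (friction 0.25); origin at its centre
- biscuit8: round baked dog biscuit, a loose hard ball 20 mm in diameter, about 10 g, slippery (friction 0.25); origin at its centre
- grinder: flip-lid electric grinder, fixed; black motor base 118 mm across, steel bowl on it. Origin under its centre; +x to the lid hinge, -x to the switch pillar and the lid's thumb tab. Bowl 96 mm inside, 104 mm outside, inner floor 66 mm and rim 118 mm above the shelf. Pillar 18 x 26 mm at x=-63, 110 mm high
- bowl (a point): middle of the grinder's bowl, 91 mm above the shelf, halfway between bowl floor and rim. A biscuit counts as in the bowl when its centre is within 46 mm of this point
- lid_hinge (a point): middle of the lid's hinge line, (62, 0, 120) mm in the grinder's frame; the hinge runs along the grinder's y
- lid_tab (a point): middle of the lid tab's upper face, 126 mm from the hinge line; at (-64, 0, 130) mm in the grinder's frame when shut. The black tab is 36 mm wide, 32 mm long and sticks out past the edge of the clear lid, a disc 112 mm across and 12 mm thick with a crown 88 mm across and 12 mm high on top
- lid (a joint): lid angle in rad: 0 fully shut (horizontal, on the rim), grows as it opens, 1.8 at its stop. It starts open between 1.45 and 1.8; past upright it leans on its stop, 0.08 kg, with slight hinge friction; pushed well below upright it falls. Fallen shut, its tab rests on the switch pin at about 0.045 rad
- switch (a joint): travel in m of the white sprung switch pin on top of the pillar under the tab: 0 out, 0.006 fully in; about 3 N starts it and 8 N holds it in. With the lid fully shut it reads about 0.0055
- tree0: cedar shoe tree, about 265 x 66 x 66 mm, loose, the one of the pair nearer the grinder; origin under its middle, local x along it
- brush: oval shoe brush, 140 x 50 x 40 mm, loose, bristles down; origin under its middle
- tin: round aluminium tin with a twist lid, 83 mm in diameter, 26 mm high, loose; origin under its middle
There are look-alikes about, which are no part of the job. There is more than one size of the scoop; the one meant has the size given above.

How it is judged:
By the outcome, as a careful person would: the job done as asked, in the order asked, and still so for the second after the job is handed in, while the arm keeps its last pose, push and grip.
It also fails if it takes over 67 s, if anything falls off the work surface, if the arm or the gripper's body presses on something with over 40 N, if the wrist force passes 120 N, or if a joint passes its speed limit or range.

## Working session

There is one attempt and no reset: what is moved stays moved. The work goes in short steps, Python scripts to look and compute and a shell command to move; the robot and the scene stay as the last step left them, time stands still between calls to the robot, and variables do not carry over. Pictures are saved under pics/ and viewed, at most 10 in all, crops included, and the job is handed in when it is done.

```bash
ls; mkdir -p pics
python3 - <<'E'
from workcell import robot
import cv2,numpy as np
for n in ["scene","side"]:
    p,d=robot.grab_frame(n); cv2.imwrite(f"pics/{n}0.png",p[:,:,::-1]); np.save(f"pics/{n}0.npy",d); print(n,robot.calibration(n))
print(robot.read_state())
E
```

```text
pics
scene {'fx': 567.4068240962231, 'fy': 567.4068240962231, 'cx': 317.0907012741233, 'cy': 236.25602782819828, 'position': array([ 1.29066145, -0.37814124,  1.03193546]), 'attitude': array([0.67593198, 0.37913685, 0.95277175])}
side {'fx': 514.0135932263223, 'fy': 514.0135932263223, 'cx': 313.7221800530141, 'cy': 245.0617899918149, 'position': array([ 0.51539095, -0.73968086,  0.72929907]), 'attitude': array([ 0.91517623, -0.02239666, -0.07212991])}
{'time_s': 0.1, 'joint_pos': array([ 2.58593814e-01,  3.85493728e-01,  6.76533116e-03, -4.25894660e-04,
       -1.19400333e+00, -2.58587073e-01]), 'dq': array([-0.00105073, -0.00111941,  0.00426488,  0.0012698 , -0.00116553,
       -0.00076333]), 'joint_efforts': array([ 1.65357815e-04, -3.91689312e+01,  1.87934643e+01,  4.23187181e+00,
        1.34990664e-02, -6.93199490e-05]), 'position': array([6.24822697e-01, 3.07657734e-05, 4.03762605e-01]), 'orientation': array([ 2.22023182e+00, -2.22056565e+00, -2.06505107e-03]), 'ft_force': array([ 0.28000719, -0.89830156, -0.18201371]), 'moment': array([-0.05507252,  0.04470216, -0.00724001]), 'gripper_force': 0.0, 'grip_width': 0.0869635675936836}
```

View pics/scene0.png

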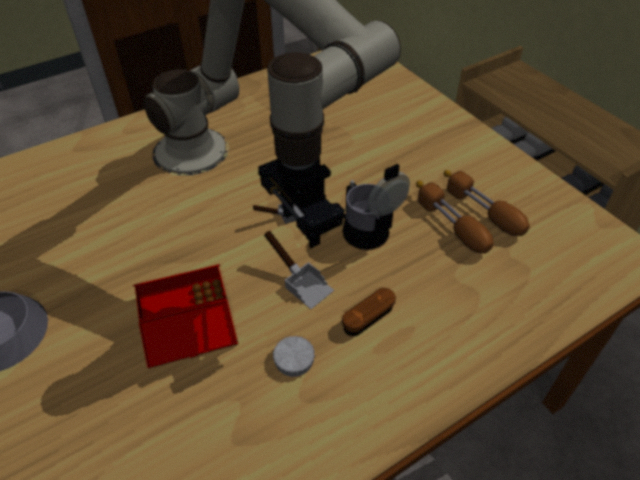

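View pics/side0.png

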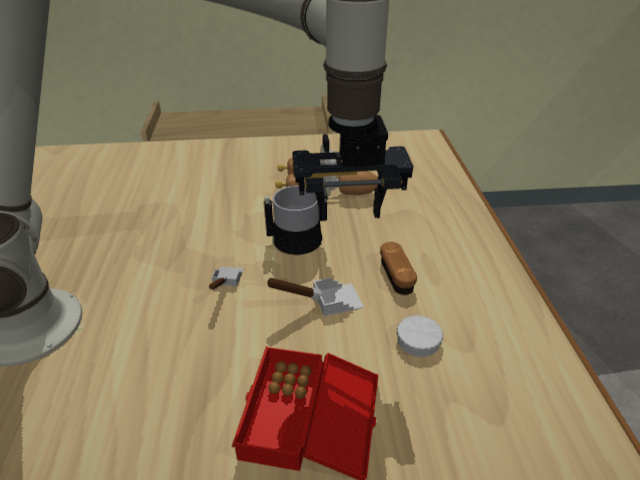

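The scene view shows the red box near (185,315), the full-size scoop at (310,285) with its handle end at (268,235), the small look-alike at (285,212), and the grinder at (368,215) with its lid open at upper right. The side view shows a 3x3 pack of biscuits at (290,380), the scoop at (335,297) and the grinder at (297,220).

```bash
cat > h.py <<'E'
import numpy as np,cv2
from scipy.spatial.transform import Rotation as R
from workcell import robot
def cloud(d,c):
    v,u=np.mgrid[:480,:640]
    P=np.stack([(u-c['cx'])/c['fx']*d,-(v-c['cy'])/c['fy']*d,-d],-1)
    W=P@R.from_rotvec(c['attitude']).as_matrix().T+c['position']
    W[d<=0]=np.nan
    return W
def rect(P):
    r=cv2.minAreaRect((P[:,:2]*1000).astype(np.float32)); return r,cv2.boxPoints(r).round(0).tolist()
E
python3 - <<'E'
from h import *
for n in ["scene","side"]:
    im=cv2.imread(f"pics/{n}0.png");W=cloud(np.load(f"pics/{n}0.npy"),robot.calibration(n))
    hsv=cv2.cvtColor(im,cv2.COLOR_BGR2HSV);H,S,V=cv2.split(hsv)
    x,y,z=W[...,0],W[...,1],W[...,2]
    print(n,"table z",np.nanmedian(z[(S>60)&(H>8)&(H<25)&(abs(z)<.02)]))
    red=((H<5)|(H>175))&(S>200)&(V>60)
    m=red&(z>.038)&(z<.055); print("box rim",m.sum(),rect(W[m]))
    m=red&(z<.012)&(z>-.005);print("red floor",m.sum(),rect(W[m]))
    roi=np.zeros((480,640),bool)
    if n=="scene": roi[225:310,255:335]=1
    else: roi[275:315,262:365]=1
    g=roi&(S<60)&(z<.05); print("scoop grey",g.sum(),rect(W[g]),np.nanpercentile(z[g],[2,10,50,90,98]))
    f=g&(z<.006);
    if f.sum()>5: print("floor",f.sum(),rect(W[f]))
    hd=roi&(V<90)&(z>.018)&(S>60);print("handle",hd.sum(),rect(W[hd]))
    if hd.sum():
        P=W[hd];k=P[:,2].argsort();print(P[k[-8:]].mean(0),P[k[:8]].mean(0),P.mean(0))
    roi=np.zeros((480,640),bool)
    if n=="scene": roi[160:250,335:415]=1
    else: roi[130:255,255:330]=1
    b=roi&(abs(z-.117)<.004);print("rim",b.sum(),cv2.minEnclosingCircle((W[b][:,:2]*1000).astype(np.float32)))
    b=roi&(z>.135)&(z<.3);print("lid",b.sum(),np.nanpercentile(W[b],[1,50,99],axis=0).round(3).tolist())
    t=roi&(z>.09)&(z<.35)&(V<50);print("black",t.sum(),np.nanpercentile(W[t],[1,50,99],axis=0).round(3).tolist())
    bi=(H>8)&(H<25)&(z>.012)&(z<.03)&(S>100)
    if n=="scene":bi[:,240:]=0;bi[:275]=0;bi[310:]=0
    else: bi[:355]=0;bi[405:]=0;bi[:,:260]=0;bi[:,320:]=0
    print("bisc",bi.sum(),rect(W[bi]))
E
```

```text
scene table z -0.0013454522647466938
box rim 820 (((513.3035278320312, -238.71560668945312), (184.77981567382812, 141.2490997314453), 74.58314514160156), [[421.0, -309.0], [557.0, -347.0], [606.0, -168.0], [470.0, -131.0]])
red floor 2278 (((540.454833984375, -246.06222534179688), (182.6092071533203, 200.42080688476562), 74.96485900878906), [[420.0, -308.0], [614.0, -360.0], [661.0, -184.0], [467.0, -132.0]])
scoop grey 1293 (((603.009765625, 22.318408966064453), (106.81177520751953, 78.9393310546875), 10.024190902709961), [[544.0, 52.0], [557.0, -26.0], [662.0, -7.0], [649.0, 70.0]]) [-0.00316606 -0.00140688  0.00234063  0.02729926  0.03723244]
floor 865 (((602.925537109375, 22.886638641357422), (106.71102905273438, 77.97283172607422), 10.121825218200684), [[544.0, 52.0], [557.0, -25.0], [662.0, -6.0], [649.0, 71.0]])
handle 735 (((603.5992431640625, 16.435592651367188), (87.6461410522461, 249.87686157226562), 83.02267456054688), [[474.0, -12.0], [722.0, -42.0], [733.0, 45.0], [485.0, 75.0]])
[ 0.71954751 -0.03204223  0.33251655] [0.58679556 0.04459581 0.02526151] [ 0.61802842 -0.00
[... 1263 characters left out ...]
])
handle 410 (((516.4698486328125, -0.213226318359375), (88.13054656982422, 19.93166160583496), 10.728089332580566), [[471.0, 1.0], [475.0, -18.0], [562.0, -2.0], [558.0, 18.0]])
[ 0.48084645 -0.00903186  0.08721955] [0.55308487 0.00128096 0.03399408] [ 0.51576765 -0.00328431  0.06244086]
rim 183 ((537.2254028320312, 221.73004150390625), 67.5352783203125)
lid 557 [[0.538, -0.039, 0.143], [0.58, 0.003, 0.245], [0.609, 0.273, 0.299]]
black 1523 [[0.472, -0.04, 0.095], [0.561, -0.012, 0.315], [0.607, 0.232, 0.334]]
bisc 804 (((507.6624755859375, -180.25326538085938), (69.1509780883789, 62.95311737060547), 74.55279541015625), [[468.0, -205.0], [529.0, -222.0], [547.0, -155.0], [487.0, -139.0]])
```

Run:
```python
import cv2,numpy as np
a=cv2.imread("pics/scene0.png");b=cv2.imread("pics/side0.png")
c=lambda im,x,y,w,h:cv2.resize(im[y:y+h,x:x+w],(400,300),interpolation=cv2.INTER_CUBIC)
cv2.imwrite("pics/crops.png",np.vstack([np.hstack([c(a,250,225,100,75),c(a,330,150,100,75)]),np.hstack([c(b,260,260,120,90),c(b,240,130,160,120)])]))
```

```text
(no output)
```

View pics/crops.png

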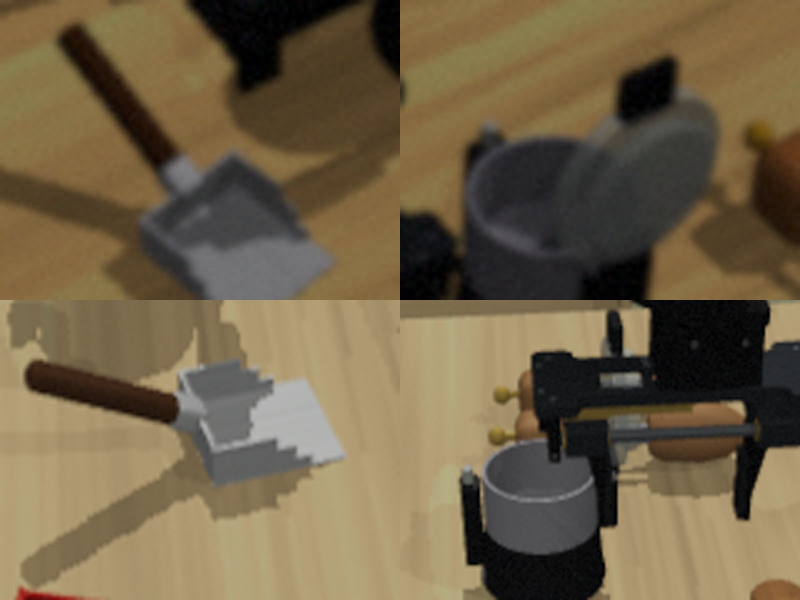

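The crops confirm the scoop's lip at lower right and its handle end at upper left. The grinder's pillar stands on the robot (−x) side, and the lid is open at the +x side with its black tab on top. One more measurement will give the grinder pose.

Run:
```python
from h import *
from scipy.optimize import least_squares
for n in ["scene","side"]:
    im=cv2.imread(f"pics/{n}0.png");W=cloud(np.load(f"pics/{n}0.npy"),robot.calibration(n))
    H,S,V=cv2.split(cv2.cvtColor(im,cv2.COLOR_BGR2HSV))
    x,y,z=W[...,0],W[...,1],W[...,2]
    roi=np.zeros((480,640),bool)
    near=(abs(x-.545)<.09)&(abs(y-.225)<.09)
    if n=="scene": roi[180:245,340:400]=1
    else: roi[185:250,262:322]=1
    for nm,m,r in [("rim",roi&near&(z>.111)&(z<.123)&(S<80),.050),("wall",roi&near&(z>.07)&(z<.108)&(S<80)&(V>40),.052),("base",roi&near&(z>.01)&(z<.055)&(V<60),.059)]:
        P=W[m][:,:2]
        if len(P)<10: print(nm,len(P));continue
        s=least_squares(lambda c:np.hypot(*(P-c).T)-r,[.545,.225],loss="soft_l1",f_scale=.003)
        print(n,nm,len(P),s.x.round(4),np.median(abs(s.fun)).round(4))
    pr=np.zeros((480,640),bool)
    if n=="scene": pr[178:200,344:358]=1
    else: pr[193:240,261:274]=1
    m=pr&near&(z>.085)&(z<.125);P=W[m]; print("pillar",m.sum(),np.median(P,0),P.min(0),P.max(0), rect(P)[0])
    m=roi*0>0
    if n=="scene":
        t=np.zeros((480,640),bool);t[160:184,380:402]=1
        t&=(V<50)&(z>.15);P=W[t];print("tab",t.sum(),np.median(P,0),P.min(0),P.max(0))
        l=np.zeros((480,640),bool);l[175:212,375:412]=1;l&=(S<80)&(z>.13)&(z<.3)
        P=W[l];q=P-np.median(P,0);u,s,vt=np.linalg.svd(q[np.linalg.norm(q,axis=1)<.06],full_matrices=False);print("lid",np.median(P,0),"normal",vt[2])
```

```text
scene rim 213 [0.5412 0.2337] 0.0014
scene wall 218 [0.5431 0.2377] 0.0018
scene base 561 [0.536  0.2382] 0.0016
pillar 173 [0.49068595 0.22463012 0.10835667] [0.46669183 0.19000015 0.08525953] [0.51574871 0.24419954 0.12412939] ((495.11822509765625, 219.06112670898438), (26.415325164794922, 66.2031478881836), 57.12328338623047)
tab 169 [0.61087516 0.23248816 0.24904248] [0.60181454 0.2172812  0.22905055] [0.61498313 0.25023362 0.26118998]
lid [0.62193032 0.22794069 0.20170911] normal [ 0.9910544  -0.01546227  0.13255977]
side rim 236 [0.5363 0.2309] 0.0016
side wall 1145 [0.5372 0.2308] 0.0022
side base 864 [0.5367 0.2376] 0.0016
pillar 148 [0.47608705 0.22056773 0.10627225] [0.46605337 0.21325274 0.08505996] [0.48794967 0.24432517 0.12382243] ((477.00299072265625, 228.83616638183594), (31.19568634033203, 21.689199447631836), 89.42622375488281)
```

```bash
cat >> h.py <<'E'
def Rs(yaw,pitch=0):
    "tool attitude for scoop yaw (deg) and lip-down pitch (deg)"
    return R.from_euler('z',yaw,degrees=True)*R.from_euler('y',pitch,degrees=True)*R.from_matrix(np.diag([-1.,1,-1]))
def need(p,Rt):
    s=robot.read_state();Rc=R.from_rotvec(s['orientation'])
    d=Rc.inv().apply(np.array(p)-s['position'])/.025
    r=(Rc.inv()*Rt).as_rotvec(degrees=True)/5
    print("t",round(s['time_s'],2),"pos",s['position'].round(4),"shift",d.round(2),"turn",r.round(2),"F",s['ft_force'].round(1),"w",s['grip_width'].round(4),round(float(s['gripper_force']),1))
E
T='[1,0,0,0,0,0,1]'
python3 -m handwheel '[[1,0,0.95,0,0,0,0],[1,0,0.95,0,0,0,0],[1,0,0.95,0,0,0,0],[1,0,0.95,0,0,0,0],[1,0,0.95,0,0,0,0]]'
python3 -m handwheel '[[1,0,0,0,0,0,1],[1,0,0,0,0,0,1],[1,0,0,0,0,0,1],[1,0,0,0,0,0,1],[1,0,0,0,0,0,1]]'
python3 -m handwheel '[[1,0,0,0,0,0,1],[1,0,0,0,0,0,1],[1,0,0,0,0,0,1],[1,0,0,0,0,0,1],[1,0,0,0,0,0,1]]'
python3 -m handwheel '[[1,0,0,0,0,0,1],[1,0,0,0,0,0,1],[1,0,0,0,0,0,1],[1,0,0,0,0,0,1],[1,0,0,0,0,0,1]]'
python3 - <<'E'
from h import *
p,d=robot.grab_frame("side"); cv2.imwrite("pics/side1.png",p[:,:,::-1]); np.save("pics/side1.npy",d)
p2,d2=robot.grab_frame("scene"); cv2.imwrite("pics/scene1.png",p2[:,:,::-1]); np.save("pics/scene1.npy",d2)
need([.506,-.001,.230],Rs(11.5))
for n in ["scene","side"]:
    im=cv2.imread(f"pics/{n}1.png");W=cloud(np.load(f"pics/{n}1.npy"),robot.calibration(n))
    H,S,V=cv2.split(cv2.cvtColor(im,cv2.COLOR_BGR2HSV));x,y,z=np.moveaxis(W,-1,0)
    t=(x>.59)&(x<.63)&(y>.2)&(y<.27)&(z>.15)&(z<.3)
    if t.sum(): print(n,"lid/tab y range",np.percentile(W[t],[1,50,99],axis=0).round(3).tolist())
    t=(x>.455)&(x<.485)&(y>.19)&(y<.27)&(z>.06)&(z<.125); print("pillar",t.sum(),np.percentile(W[t],[2,50,98],axis=0).round(3).tolist() if t.sum() else 0)
E
```

```text
time_s: 0.52
position: [0.5049, -0.0001, 0.4041]
orientation: [2.22, -2.221, -0.001]
ft_force: [0.1, 0.0, 0.7]
grip_width: 0.0871
gripper_force: 0.0
time_s: 0.93
position: [0.506, 0.0, 0.4044]
orientation: [1.682, -2.653, -0.001]
ft_force: [0.2, 0.4, 0.0]
grip_width: 0.087
gripper_force: 0.0
time_s: 1.35
position: [0.506, 0.0, 0.4043]
orientation: [1.068, -2.954, -0.0]
ft_force: [-0.1, 0.6, 0.3]
grip_width: 0.087
gripper_force: 0.0
time_s: 1.77
position: [0.5061, -0.0, 0.4043]
orientation: [0.403, -3.115, -0.0]
ft_force: [0.1, 0.1, -0.0]
grip_width: 0.0874
gripper_force: 0.0Traceback (most recent call last):
  File "<stdin>", line 4, in <module>
  File "h.py", line 19, in need
    print("t",round(s['time_s'],2),"pos",s['position'].round(4),"shift",d.round(2),"turn",r.round(2),"F",s['ft_force'].round(1),"w",s['grip_width'].round(4),round(float(s['gripper_force']),1))
                                                                                                                                    ^^^^^^^^^^^^^^^^^^^^^
AttributeError: 'float' object has no attribute 'round'
```

```bash
sed -i "s/s\['grip_width'\].round(4)/round(float(s['grip_width']),4)/" h.py
python3 -m handwheel '[[1,0,0,0.8,0,0,0.35],[1,0,0,0.8,0,0,0.35],[1,0,0,0.8,0,0,0],[1,0,0,0.8,0,0,0],[1,0,0,0.8,0,0,0]]' | head -2
python3 - <<'E'
from h import *
need([.506,-.001,.230],Rs(11.5))
for n in ["scene","side"]:
    im=cv2.imread(f"pics/{n}1.png");W=cloud(np.load(f"pics/{n}1.npy"),robot.calibration(n))
    H,S,V=cv2.split(cv2.cvtColor(im,cv2.COLOR_BGR2HSV));x,y,z=np.moveaxis(W,-1,0)
    t=(x>.59)&(x<.63)&(y>.2)&(y<.27)&(z>.15)&(z<.3)
    if t.sum(): print(n,"lid",t.sum(),np.percentile(W[t],[1,50,99],axis=0).round(3).tolist())
    t=(x>.455)&(x<.485)&(y>.19)&(y<.27)&(z>.06)&(z<.125); print(n,"pillar",t.sum(),np.percentile(W[t],[2,50,98],axis=0).round(3).tolist() if t.sum() else 0)
    t=(V<90)&(x>.46)&(x<.56)&(abs(y)<.04)&(z>.02)&(z<.12); P=W[t]; 
    if t.sum()>10: print(n,"handle",t.sum(),rect(P)[0],[ (np.round(P[abs(P[:,0]-a)<.008].mean(0),4)).tolist() for a in (.49,.506,.52)])
E
```

```text
time_s: 2.28
position: [0.506, -0.0, 0.3038]
t 2.28 pos [ 0.506  -0.      0.3038] shift [ 0.01 -0.04  2.95] turn [0.   0.   0.03] F [ 0.3 -0.8 -0.3] w 0.0872 0.0
scene lid 1019 [[0.602, 0.201, 0.152], [0.621, 0.232, 0.212], [0.626, 0.269, 0.26]]
scene pillar 76 [[0.468, 0.219, 0.07], [0.477, 0.227, 0.109], [0.483, 0.244, 0.124]]
scene handle 337 ((517.8867797851562, 2.114683151245117), (87.54329681396484, 20.138545989990234), 12.663980484008789) [[0.4902, -0.0053, 0.0815], [0.5057, -0.0021, 0.0723], [0.5197, 0.0006, 0.0637]]
side lid 361 [[0.597, 0.2, 0.153], [0.602, 0.219, 0.222], [0.622, 0.257, 0.259]]
side pillar 118 [[0.466, 0.214, 0.061], [0.472, 0.218, 0.08], [0.483, 0.227, 0.108]]
side handle 410 ((516.54833984375, 0.3133583068847656), (88.67754364013672, 20.937164306640625), 12.162047386169434) [[0.4901, -0.0091, 0.0784], [0.5059, -0.0058, 0.069], [0.52, -0.0026, 0.06]]
```

```bash
python3 -m handwheel '[[1,0,0,0.6,0,0,-0.15],[1,0,0,0.6,0,0,0],[1,0,0,0.6,0,0,0],[1,0,0,0.6,0,0,0],[1,0,0,0.55,0,0,0]]' | head -2
python3 -m handwheel '[[0,0,0,0,0,0,0],[0,0,0,0,0,0,0],[0,0,0,0,0,0,0],[0,0,0,0,0,0,0],[0,0,0,0,0,0,0]]' 55
python3 -m handwheel '[[0,0,0,0,0,0,0],[0,0,0,0,0,0,0],[0,0,0,0,0,0,0],[0,0,0,0,0,0,0],[0,0,0,0,0,0,0]]'
python3 - <<'E'
from h import *
p,d=robot.grab_frame("side"); cv2.imwrite("pics/side2.png",p[180:380,180:440,::-1])
E
```

```text
time_s: 2.7
position: [0.5061, -0.0, 0.23]
time_s: 3.12
position: [0.5065, 0.0001, 0.232]
orientation: [-0.336, 3.122, 0.001]
ft_force: [0.7, -0.2, 0.6]
grip_width: 0.0616
gripper_force: 0.0
time_s: 3.53
position: [0.5062, 0.0, 0.2311]
orientation: [-0.335, 3.124, 0.0]
ft_force: [0.2, 1.3, 0.5]
grip_width: 0.0286
gripper_force: 0.0
```

View pics/side2.png

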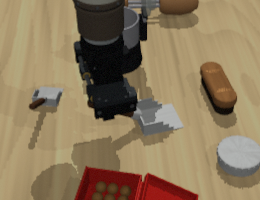

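```bash
python3 -m handwheel '[[0,0,0,0,0,0,0],[0,0,0,0,0,0,0],[0,0,0,0,0,0,0],[0,0,0,0,0,0,0],[0,0,0,0,0,0,0]]' | tail -2
python3 -m handwheel '[[0,0,0,-0.4,0,0,0],[0,0,0,-0.9,0,0,0],[0,0,0,-0.9,0,0,0],[0,0,0,-0.9,0,0,0],[0,0,0,-0.9,0,0,0]]'
cat >> h.py <<'E'
def tcp(L,yaw,pitch,off=(-.152,0,.231)):
    S=R.from_euler('z',yaw,degrees=True)*R.from_euler('y',pitch,degrees=True)
    return np.array(L)+S.apply(off)
def lipgoal(L,yaw,pitch): 
    print("goal",L,yaw,pitch,tcp(L,yaw,pitch).round(4)); need(tcp(L,yaw,pitch),Rs(yaw,pitch))
def scooploc():
    "grey points of the held scoop, expressed in the nominal scoop frame"
    for n in ["scene","side"]:
        c=robot.calibration(n);s=robot.read_state();p,d=robot.grab_frame(n);W=cloud(d,c)
        H,S,V=cv2.split(cv2.cvtColor(p,cv2.COLOR_RGB2HSV))
        Rt=R.from_rotvec(s['orientation'])*R.from_matrix(np.diag([-1.,1,-1]))
        Q=Rt.inv().apply((W-s['position']).reshape(-1,3)).reshape(W.shape)-np.array([-.110,0,.231])
        m=(S<60)&(V>60)&(Q[...,0]>-.06)&(Q[...,0]<.07)&(abs(Q[...,1])<.06)&(Q[...,2]>-.03)&(Q[...,2]<.05)
        P=Q[m]; print(n,m.sum(),"x",np.percentile(P[:,0],[1,99]).round(4),"y",np.percentile(P[:,1],[1,99]).round(4))
        f=P[(P[:,2]<.015)]; A=np.c_[f[:,0],f[:,1],np.ones(len(f))]; print(" floor z=ax+by+c",np.linalg.lstsq(A,f[:,2],rcond=None)[0].round(4))
        cv2.imwrite(f"pics/l_{n}_{s['time_s']:.1f}.png",p[:,:,::-1])
E
python3 - <<'E'
from h import *
scooploc()
E
```

```text
grip_width: 0.0179
gripper_force: 55.0
time_s: 4.42
position: [0.5058, -0.0001, 0.3324]
orientation: [0.335, -3.123, 0.0]
ft_force: [-0.7, -0.3, -1.0]
grip_width: 0.0175
gripper_force: 55.0Traceback (most recent call last):
  File "<stdin>", line 2, in <module>
  File "h.py", line 33, in scooploc
    P=Q[m]; print(n,m.sum(),"x",np.percentile(P[:,0],[1,99]).round(4),"y",np.percentile(P[:,1],[1,99]).round(4))
                                ~~~~~~~~~~~~~^^^^^^^^^^^^^^^
    return _quantile_unchecked(
        a, q, axis, out, overwrite_input, method, keepdims, weights)
    return _ureduce(a,
                    func=_quantile_ureduce_func,
    ...<5 lines>...
                    overwrite_input=overwrite_input,
                    method=method)
    r = func(a, **kwargs)
    result = _quantile(arr,
                       quantiles=q,
    ...<2 lines>...
                       out=out,
                       weights=wgt)
    slices_having_nans = np.isnan(arr[-1, ...])
                                  ~~~^^^^^^^^^
IndexError: index -1 is out of bounds for axis 0 with size 0
```

```bash
sed -i 's/np.array(\[-.110,0,.231\])/np.array([.110,0,-.231])/' h.py
python3 - <<'E'
from h import *
scooploc()
E
```

```text
scene 1128 x [-0.0523  0.0405] y [-0.0363  0.0375]
 floor z=ax+by+c [-0.0105 -0.019   0.0009]
side 1350 x [-0.0555  0.038 ] y [-0.0393  0.0368]
 floor z=ax+by+c [-0.0926 -0.0263  0.0023]
```

```bash
python3 -m handwheel '[[0,0,-0.5,0,0,0,-0.5],[0,0,-1,0,0,0,-1],[0,0,-1,0,0,0,-1],[0,0,-1,0,0,0,-1],[0,0,-1,0,0,0,-1]]' |head -2
python3 -m handwheel '[[0,0.6,-0.6,0,0,0,-1],[0,0.6,-0.6,0,0,0,-1],[0,0.6,-0.6,0,0,0,-1],[0,0.6,-0.6,0,0,0,-1],[0,0.6,-0.3,0,0,0,-1]]'|head -2
python3 -m handwheel '[[0,0.6,0,0,0,0,-1],[0,0.6,0,0,0,0,-1],[0,0.6,0,0,0,0,-1],[0,0.6,0,0,0,0,0],[0,0.6,0,0,0,0,0]]' |head -2
python3 - <<'E'
from h import *
lipgoal([.496,-.217,.063],75,8)
lipgoal([.496,-.217,.004],75,8)
E
```

```text
time_s: 4.98
position: [0.5459, -0.1054, 0.3296]
time_s: 5.4
position: [0.5398, -0.2066, 0.3294]
time_s: 5.82
position: [0.5121, -0.2753, 0.3295]
goal [0.496, -0.217, 0.063] 75 8 [ 0.4654 -0.3313  0.3129]
t 5.82 pos [ 0.5121 -0.2753  0.3295] shift [2.65 1.21 0.67] turn [ 0.04  1.6  -0.05] F [ 0.1 -0.7 -2. ] w 0.0176 55.0
goal [0.496, -0.217, 0.004] 75 8 [ 0.4654 -0.3313  0.2539]
t 5.82 pos [ 0.5121 -0.2753  0.3295] shift [2.66 1.2  3.03] turn [ 0.04  1.6  -0.05] F [ 0.1 -0.7 -2. ] w 0.0176 55.0
```

```bash
python3 -m handwheel '[[0,0.6,0.3,0.1,0,0,0],[0,0.7,0.3,0.2,0,0,0],[0,0.7,0.3,0.2,0,0,0],[0,0.65,0.3,0.17,0,0.8,0],[0,0,0,0,0,0.8,0]]' |head -2
python3 - <<'E'
from h import *
lipgoal([.496,-.217,.004],75,8)
ims=[]
for n in ["scene","side"]:
    p,d=robot.grab_frame(n); p=p[:,:,::-1]
    x,y=(100,220) if n=="scene" else (200,260)
    ims.append(cv2.resize(p[y:y+200,x:x+190],(380,400)))
    W=cloud(d,robot.calibration(n));H,S,V=cv2.split(cv2.cvtColor(p.copy(),cv2.COLOR_BGR2HSV))
    bi=(H>8)&(H<25)&(W[...,2]>.012)&(W[...,2]<.03)&(S>100)&(abs(W[...,0]-.5)<.06)&(abs(W[...,1]+.18)<.06)
    print(n,bi.sum(),rect(W[bi])[0] if bi.sum() else 0)
cv2.imwrite("pics/v1.png",np.hstack(ims))
scooploc()
E
```

```text
time_s: 6.23
position: [0.4643, -0.3325, 0.3121]
goal [0.496, -0.217, 0.004] 75 8 [ 0.4654 -0.3313  0.2539]
t 6.23 pos [ 0.4643 -0.3325  0.3121] shift [-0.38 -0.04  2.29] turn [ 0.07 -0.02 -0.09] F [-0.3  0.  -1.3] w 0.0173 55.0
scene 346 ((507.0132141113281, -178.2257080078125), (60.11285400390625, 57.14311599731445), 74.95926666259766)
side 0 0
scene 958 x [-0.051  0.04 ] y [-0.0384  0.0361]
 floor z=ax+by+c [ 0.0022 -0.0081  0.0008]
side 380 x [-0.0457  0.0029] y [-0.0369  0.0359]
 floor z=ax+by+c [-0.1837  0.0098 -0.0003]
```

View pics/v1.png

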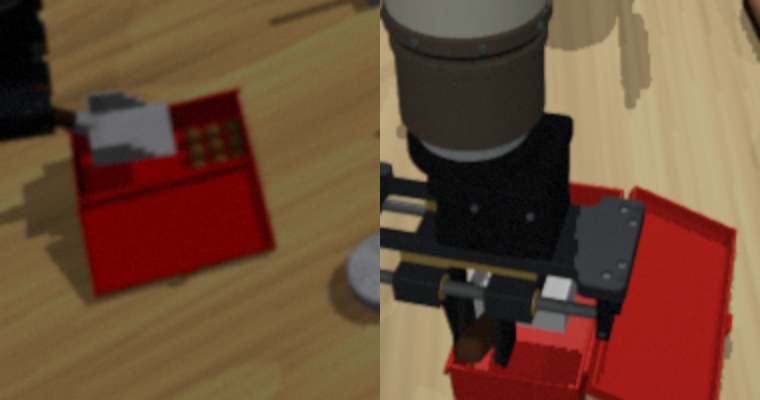

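```bash
python3 -m handwheel '[[0,-0.08,0,0.5,0,0,0],[0,-0.08,0,0.6,0,0,0],[0,-0.08,0,0.6,0,0,0],[0,-0.07,0,0.35,0,0,0],[0,-0.07,0,0.2,0,0,0]]' |sed -n '2p;4p'
python3 - <<'E'
from h import *
lipgoal([.496,-.217,.0035],75,8)
E
```

```text
position: [0.4671, -0.329, 0.256]
ft_force: [-0.0, 0.1, -1.6]
goal [0.496, -0.217, 0.0035] 75 8 [ 0.4654 -0.3313  0.2534]
t 6.85 pos [ 0.4671 -0.329   0.256 ] shift [0.09 0.04 0.12] turn [ 0.03  0.01 -0.05] F [-0.   0.1 -1.6] w 0.0173 55.0
```

```bash
python3 -m handwheel '[[0,0.09,0.04,0.06,0,0,0],[0,0,0,0.06,0,0,0],[0,0,0,0,0,0,0],[0,0,0,0,0,0,0],[0,0,0,0,0,0,0]]' |sed -n '2p;4p'
python3 -m handwheel '[[0,0,0,0.04,0,0,0],[0,0,0,0,0,0,0],[0,0,0,0,0,0,0],[0,0,0,0,0,0,0],[0,0,0,0,0,0,0]]' |sed -n '2p;4p'
python3 - <<'E'
from h import *
lipgoal([.496,-.217,.0035],75,8)
lipgoal([.5033,-.190,.0035],75,4)
lipgoal([.5085,-.1707,.0035],75,0)
E
```

```text
position: [0.4655, -0.3317, 0.2553]
ft_force: [-0.5, 0.7, -1.1]
position: [0.4653, -0.3317, 0.2536]
ft_force: [-0.8, 0.2, -1.1]
goal [0.496, -0.217, 0.0035] 75 8 [ 0.4654 -0.3313  0.2534]
t 7.68 pos [ 0.4653 -0.3317  0.2536] shift [-0.02  0.    0.01] turn [ 0.01 -0.   -0.05] F [-0.8  0.2 -1.1] w 0.0175 55.0
goal [0.5033, -0.19, 0.0035] 75 4 [ 0.4682 -0.3209  0.2445]
t 7.68 pos [ 0.4653 -0.3317  0.2536] shift [-0.49  0.    0.3 ] turn [ 0.   -0.8  -0.05] F [-0.8  0.2 -1.1] w 0.0175 55.0
goal [0.5085, -0.1707, 0.0035] 75 0 [ 0.4692 -0.3175  0.2345]
t 7.68 pos [ 0.4653 -0.3317  0.2536] shift [-0.69  0.    0.67] turn [ 0.   -1.6  -0.05] F [-0.8  0.2 -1.1] w 0.0175 55.0
```

Run:
```python
from h import *
lipgoal([.4995,-.2035,.003],75,4)
lipgoal([.5033,-.190,.003],75,0)
```

```text
goal [0.4995, -0.2035, 0.003] 75 4 [ 0.4644 -0.3344  0.244 ]
t 7.68 pos [ 0.4653 -0.3317  0.2536] shift [0.06 0.01 0.39] turn [ 0.   -0.8  -0.05] F [-0.8  0.2 -1.1] w 0.0175 55.0
goal [0.5033, -0.19, 0.003] 75 0 [ 0.464  -0.3368  0.234 ]
t 7.68 pos [ 0.4653 -0.3317  0.2536] shift [ 0.1  -0.    0.81] turn [ 0.   -1.6  -0.05] F [-0.8  0.2 -1.1] w 0.0175 55.0
```

```bash
python3 -m handwheel '[[0,0.02,0,0.15,0,-0.3,0],[0,0.02,0,0.15,0,-0.3,0],[0,0.02,0,0.15,0,-0.3,0],[0,0.02,0,0.15,0,-0.3,0],[0,0.02,0,0.15,0,-0.4,0]]' |sed -n '2p;4p'
python3 -m handwheel '[[0,0,0,0.02,0,0,0],[0,0,0,0,0,0,0],[0,0,0,0,0,0,0],[0,0,0,0,0,0,0],[0,0,0,0,0,0,0]]' |sed -n '2p;4p'
python3 - <<'E'
from h import *
lipgoal([.5033,-.190,.003],75,0)
lipgoal([.5136,-.1516,.003],75,0)
E
```

```text
position: [0.4643, -0.3357, 0.2351]
ft_force: [-0.9, -0.3, -1.8]
position: [0.4642, -0.3355, 0.2348]
ft_force: [0.1, -0.4, -1.5]
goal [0.5033, -0.19, 0.003] 75 0 [ 0.464  -0.3368  0.234 ]
t 8.52 pos [ 0.4642 -0.3355  0.2348] shift [ 0.05 -0.01  0.03] turn [ 0.   -0.01 -0.04] F [ 0.1 -0.4 -1.5] w 0.0173 55.0
goal [0.5136, -0.1516, 0.003] 75 0 [ 0.4743 -0.2984  0.234 ]
t 8.52 pos [ 0.4642 -0.3355  0.2348] shift [-1.54  0.    0.03] turn [ 0.   -0.01 -0.04] F [ 0.1 -0.4 -1.5] w 0.0173 55.0
```

```bash
for i in 1; do python3 -m handwheel '[[0,0,0,0.04,0,0,0],[0,0,0,0,0,0,0],[0,0,0,0,0,0,0],[0,0,0,0,0,0,0],[0,0,0,0,0,0,0]]' |sed -n '2p;4p'; done
python3 -m handwheel '[[0,0,0,0.04,0,0,0],[0,0,0,0,0,0,0],[0,0,0,0,0,0,0],[0,0,0,0,0,0,0],[0,0,0,0,0,0,0]]' |sed -n '2p;4p'
```

```text
position: [0.4642, -0.3357, 0.2339]
ft_force: [-1.0, -0.4, 1.1]
position: [0.4642, -0.336, 0.2335]
ft_force: [-2.1, -1.3, 5.1]
```

```bash
python3 -m handwheel '[[0,-0.15,0,-0.02,0,0,0],[0,-0.15,0,0,0,0,0],[0,-0.15,0,0,0,0,0],[0,-0.15,0,0,0,0,0],[0,-0.15,0,0,0,0,0]]' |sed -n '2p;4p'
python3 -m handwheel '[[0,-0.15,0,0,0,0,0],[0,-0.15,0,0,0,0,0],[0,-0.15,0,0,0,0,0],[0,-0.1,0,0,0,0,0],[0,0,0,0,0,0,0]]' |sed -n '2p;4p;5p'
python3 - <<'E'
from h import *
lipgoal([.5136,-.1516,.003],75,0)
p,d=robot.grab_frame("scene");cv2.imwrite("pics/v2.png",cv2.resize(p[250:370,120:280,::-1],(640,480),interpolation=cv2.INTER_CUBIC))
E
```

```text
position: [0.4696, -0.3177, 0.2339]
ft_force: [-0.9, -3.9, 5.6]
position: [0.4733, -0.3041, 0.2339]
ft_force: [-0.5, -3.2, 5.6]
grip_width: 0.0172
goal [0.5136, -0.1516, 0.003] 75 0 [ 0.4743 -0.2984  0.234 ]
t 10.18 pos [ 0.4733 -0.3041  0.2339] shift [-0.23  0.02 -0.01] turn [-0.02 -0.01 -0.04] F [-0.5 -3.2  5.6] w 0.0172 55.0
```

View pics/v2.png

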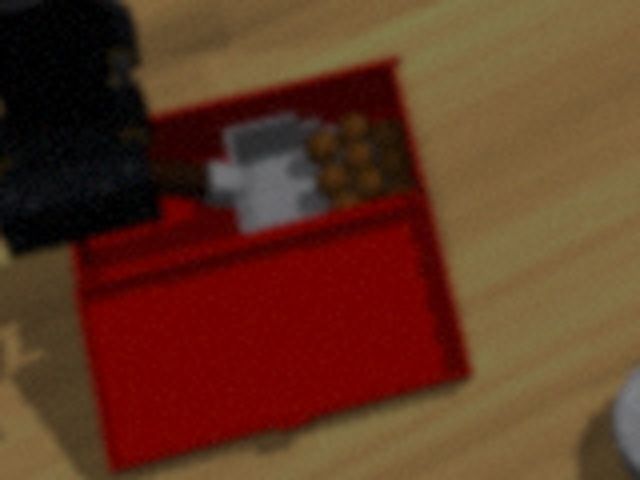

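```bash
python3 -m handwheel '[[0,-0.1,0,0,0,0,0],[0,-0.1,0,0,0,0,0],[0,-0.1,0,0,0,0,0],[0,0,0,0,0,0,0],[0,0,0,0,0,0,0]]' |sed -n '2p;4p;5p'
python3 - <<'E'
from h import *
C=np.array([.4913,-.2347,0]);u=np.array([.2588,.9659,0])
s=robot.read_state()['position']; L=s-R.from_euler('z',75,degrees=True).apply([-.152,0,.231]);print("lip y_box",(L-C)@u,L)
back=L-.084*u
for p in (-8,-16):
    a=np.radians(-p); Lp=back+.084*(np.cos(a)*u+[0,0,np.sin(a)])+[0,0,.002]
    lipgoal(Lp,75,p)
E
```

```text
position: [0.4752, -0.297, 0.2338]
ft_force: [-1.2, -3.5, 5.1]
grip_width: 0.0176
lip y_box 0.08765715160713713 [ 0.51457998 -0.15018577  0.0027569 ]
goal [ 0.51436842 -0.15097538  0.01644744] 75 -8 [ 0.4671 -0.3274  0.224 ]
t 10.65 pos [ 0.4752 -0.297   0.2338] shift [ 1.26 -0.    0.39] turn [-0.02 -1.61 -0.04] F [-1.2 -3.5  5.1] w 0.0176 55.0
goal [ 0.51373784 -0.15332883  0.02791044] 75 -16 [ 0.4594 -0.356   0.2081]
t 10.65 pos [ 0.4752 -0.297   0.2338] shift [ 2.44 -0.01  1.03] turn [-0.03 -3.21 -0.04] F [-1.2 -3.5  5.1] w 0.0176 55.0
```

```bash
python3 -m handwheel '[[0,0.257,0,0.04,0,-0.32,0],[0,0.257,0,0.05,0,-0.32,0],[0,0.257,0,0.06,0,-0.32,0],[0,0.257,0,0.06,0,-0.32,0],[0,0.257,0,0.06,0,-0.32,0]]' |sed -n '2p;4p;5p'
python3 -m handwheel '[[0,0,0,0,0,0,0],[0,0,0,0,0,0,0],[0,0,0,0,0,0,0],[0,0,0,0,0,0,0],[0,0,0,0,0,0,0]]' |sed -n '2p;4p;5p'
python3 - <<'E'
from h import *
C=np.array([.4913,-.2347,0]);u=np.array([.2588,.9659,0])
s=robot.read_state()['position']; S=R.from_euler('z',75,degrees=True)*R.from_euler('y',-8,degrees=True);L=s-S.apply([-.152,0,.231]);print("lip y_box",(L-C)@u,L)
lipgoal(L+[0,0,.08]-.02*u,75,-18)
E
```

```text
position: [0.4661, -0.3268, 0.2232]
ft_force: [-0.4, -0.2, -2.2]
grip_width: 0.0176
position: [0.4665, -0.327, 0.2245]
ft_force: [-0.0, -0.1, -2.7]
grip_width: 0.0174
lip y_box 0.08707936863921681 [ 0.51373163 -0.15055665  0.01686247]
goal [ 0.50855563 -0.16987465  0.09686247] 75 -18 [ 0.4527 -0.3785  0.2696]
t 11.48 pos [ 0.4665 -0.327   0.2245] shift [ 1.86 -0.01 -2.08] turn [-0.   -2.   -0.04] F [-0.  -0.1 -2.7] w 0.0174 55.0
```

```bash
python3 -m handwheel '[[0,0.12,0,-0.2,0,-0.1,0],[0,0.17,0,-0.22,0,-0.2,0],[0,0.17,0,-0.22,0,-0.2,0],[0,0.17,0,-0.22,0,-0.2,0],[0,0.17,0,-0.22,0,-0.2,0]]' |sed -n '2p;4p;5p'
python3 -m handwheel '[[0,0.17,0,-0.22,0,-0.2,0],[0,0.17,0,-0.22,0,-0.2,0],[0,0.17,0,-0.22,0,-0.2,0],[0,0.17,0,-0.22,0,-0.2,0],[0,0.17,0,-0.22,0,-0.3,0]]' |sed -n '2p;4p;5p'
python3 - <<'E'
from h import *
p,d=robot.grab_frame("scene");a=cv2.resize(p[210:360,100:280,::-1],(480,400),interpolation=cv2.INTER_CUBIC)
p,d=robot.grab_frame("side");b=cv2.resize(p[280:440,200:330,::-1],(320,400))
cv2.imwrite("pics/v3.png",np.hstack([a,b]))
need([.4527,-.3785,.2696],Rs(75,-18))
E
```

```text
position: [0.4601, -0.3512, 0.2486]
ft_force: [-0.2, -0.7, -2.1]
grip_width: 0.017
position: [0.4527, -0.3777, 0.2699]
ft_force: [-0.4, -0.2, -2.3]
grip_width: 0.0172
t 12.42 pos [ 0.4529 -0.3786  0.2704] shift [0.01 0.01 0.03] turn [-0.05 -0.01 -0.05] F [ 0.4 -0.2 -3.1] w 0.0176 55.0
```

View pics/v3.png

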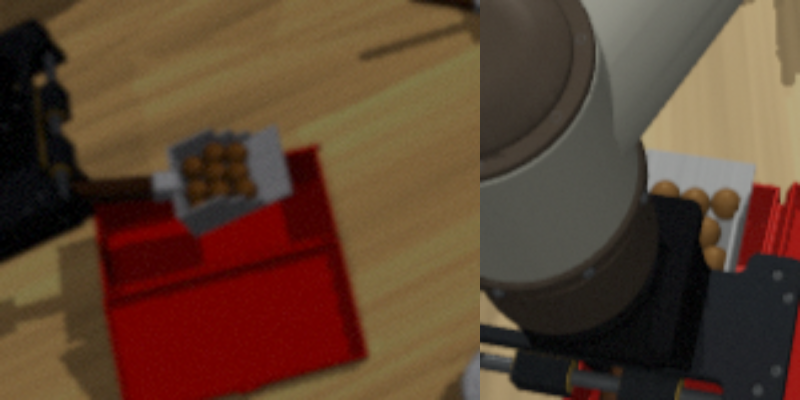

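The scoop is holding all the visible biscuits and the box is empty. I'll carry it level to the bowl, with the lip tilted up.

Run:
```python
from h import *
lipgoal([.5086,-.17,.22],75,-18)
lipgoal([.535,.195,.22],75,-18)
lipgoal([.535,.195,.17],85,-18)
```

```text
goal [0.5086, -0.17, 0.22] 75 -18 [ 0.4527 -0.3786  0.3927]
t 12.42 pos [ 0.4529 -0.3786  0.2704] shift [-1.51 -0.01 -4.66] turn [-0.05 -0.01 -0.05] F [ 0.4 -0.2 -3.1] w 0.0176 55.0
goal [0.535, 0.195, 0.22] 75 -18 [ 0.4791 -0.0136  0.3927]
t 12.42 pos [ 0.4529 -0.3786  0.2704] shift [-15.17   2.83  -0.24] turn [-0.05 -0.01 -0.05] F [ 0.4 -0.2 -3.1] w 0.0176 55.0
goal [0.535, 0.195, 0.17] 85 -18 [ 0.5162 -0.0201  0.3427]
t 12.42 pos [ 0.4529 -0.3786  0.2704] shift [-14.69   1.34   1.71] turn [-0.67 -0.01 -1.95] F [ 0.4 -0.2 -3.1] w 0.0176 55.0
```

```bash
python3 -m handwheel '[[0,-0.08,0,-0.25,0,0,0],[0,-0.15,0,-0.5,0,0,0],[0,-0.16,0,-0.5,0,0,0],[0,-0.17,0,-0.5,0,0,0],[0,-0.17,0,-0.5,0,0,0]]' |sed -n '2p'
python3 -m handwheel '[[0,-0.2,0.02,-0.5,0,0,0],[0,-0.25,0.04,-0.5,0,0,0],[0,-0.3,0.06,-0.5,0,0,0],[0,-0.35,0.07,-0.4,0,0,0],[0,-0.4,0.08,-0.2,0,0,0]]' |sed -n '2p'
python3 -m handwheel '[[0,-0.5,0.1,0.1,0,0,0],[0,-0.57,0.12,0.18,0,0,0],[0,-0.57,0.12,0.18,0,0,0],[0,-0.57,0.12,0.18,0,0,0],[0,-0.57,0.12,0.18,0,0,0]]' |sed -n '2p'
python3 -m handwheel '[[0,-0.57,0.12,0.18,0,0,0],[0,-0.57,0.12,0.18,0,0,0],[0,-0.57,0.12,0.18,0,0,0],[0,-0.57,0.12,0.18,0,0,0],[0,-0.57,0.12,0.18,0,0,0]]' |sed -n '2p'
python3 -m handwheel '[[0,-0.57,0.12,0.18,0,0,0],[0,-0.57,0.12,0.18,0,0,0],[0,-0.57,0.12,0.18,0,0,0],[0,-0.5,0.12,0.16,0,0,0],[0,-0.4,0.12,0.14,0,0,0]]' |sed -n '2p'
python3 - <<'E'
from h import *
lipgoal([.535,.195,.19],85,-18)
E
```

```text
position: [0.4528, -0.3769, 0.329]
position: [0.4514, -0.3565, 0.3916]
position: [0.4562, -0.2813, 0.3911]
position: [0.4611, -0.2053, 0.3917]
position: [0.4646, -0.1353, 0.392]
goal [0.535, 0.195, 0.19] 85 -18 [ 0.5162 -0.0201  0.3627]
t 14.5 pos [ 0.4646 -0.1353  0.392 ] shift [-4.38 -0.79  2.65] turn [-0.61  0.01 -1.94] F [ 0.2  0.  -1.6] w 0.0175 55.0
```

```bash
python3 -m handwheel '[[0,-0.43,0,0.22,-0.06,0,-0.2],[0,-0.43,0,0.22,-0.06,0,-0.2],[0,-0.43,0,0.22,-0.06,0,-0.2],[0,-0.43,0,0.22,-0.06,0,-0.2],[0,-0.43,0,0.22,-0.06,0,-0.2]]' |sed -n '2p'
python3 -m handwheel '[[0,-0.43,0,0.22,-0.06,0,-0.2],[0,-0.43,0,0.22,-0.06,0,-0.2],[0,-0.43,0,0.22,-0.06,0,-0.2],[0,-0.4,0,0.22,-0.06,0,-0.2],[0,-0.3,0,0.22,-0.06,0,-0.2]]' |sed -n '2p'
python3 - <<'E'
from h import *
lipgoal([.535,.195,.17],85,-18)
for p in (0,20,40): lipgoal([.535,.215,.127],85,p)
E
```

```text
position: [0.4791, -0.078, 0.3826]
position: [0.4869, -0.0226, 0.3721]
goal [0.535, 0.195, 0.17] 85 -18 [ 0.5162 -0.0201  0.3427]
t 15.33 pos [ 0.4869 -0.0226  0.3721] shift [ 0.18 -1.16  1.18] turn [-0.03 -0.    0.08] F [-0.8  0.3 -2.1] w 0.0176 55.0
goal [0.535, 0.215, 0.127] 85 0 [0.5218 0.0636 0.358 ]
t 15.33 pos [ 0.4869 -0.0226  0.3721] shift [-3.2  -1.11  1.64] turn [-0.04  3.6   0.07] F [-0.8  0.3 -2.1] w 0.0176 55.0
goal [0.535, 0.215, 0.127] 85 20 [0.5294 0.1514 0.3961]
t 15.33 pos [ 0.4869 -0.0226  0.3721] shift [-7.02 -1.13  1.28] turn [-0.05  7.6   0.06] F [-0.8  0.3 -2.1] w 0.0176 55.0
goal [0.535, 0.215, 0.127] 85 40 [0.5378 0.2469 0.4017]
t 15.33 pos [ 0.4869 -0.0226  0.3721] shift [-10.74  -1.16   2.25] turn [-0.07 11.6   0.06] F [-0.8  0.3 -2.1] w 0.0176 55.0
```

```bash
python3 -m handwheel '[[0,0.04,-0.23,0.2,0,0,0],[0,0.04,-0.23,0.25,0,0,0],[0,0.04,-0.23,0.25,0,0,0],[0,0.04,-0.23,0.25,0,0,0],[0,0.04,-0.23,0.23,0,0,0]]' |sed -n '2p'
python3 - <<'E'
from h import *
lipgoal([.535,.21,.135],85,-6)
from scipy.spatial.transform import Rotation as R
# local steps in mid-frame for the tip, holding the lip
L=np.array([.535,.212,.130])
for a,b in ((-6,8),(8,22),(22,34),(34,46)):
    d=tcp(L,85,b)-tcp(L,85,a);print(a,b,(Rs(85,(a+b)/2).inv().apply(d)/.025/5).round(3),"per row of 5, turn",(b-a)/25)
E
```

```text
position: [0.5164, -0.0223, 0.3417]
goal [0.535, 0.21, 0.135] 85 -6 [0.5197 0.0354 0.3488]
t 15.75 pos [ 0.5164 -0.0223  0.3417] shift [-2.29  0.06  0.44] turn [-0.03  2.39  0.04] F [ 0.3 -0.1 -1.6] w 0.0175 55.0
-6 8 [-0.45   0.    -0.296] per row of 5, turn 0.56
8 22 [-0.45  -0.    -0.296] per row of 5, turn 0.56
22 34 [-0.386 -0.    -0.254] per row of 5, turn 0.48
34 46 [-0.386  0.    -0.254] per row of 5, turn 0.48
```

```bash
python3 -m handwheel '[[0,-0.46,0.01,0.04,0,0.48,0],[0,-0.46,0.01,0.04,0,0.48,0],[0,-0.46,0.01,0.04,0,0.48,0],[0,-0.46,0.01,0.04,0,0.48,0],[0,-0.46,0.01,0.04,0,0.47,0]]' |sed -n '2p'
python3 -m handwheel '[[0,-0.45,0,-0.3,0,0.56,0],[0,-0.45,0,-0.3,0,0.56,0],[0,-0.45,0,-0.3,0,0.56,0],[0,-0.45,0,-0.3,0,0.56,0],[0,-0.45,0,-0.3,0,0.56,0]]' |sed -n '2p;4p'
python3 -m handwheel '[[0,-0.45,0,-0.3,0,0.56,0],[0,-0.45,0,-0.3,0,0.56,0],[0,-0.45,0,-0.3,0,0.56,0],[0,-0.45,0,-0.3,0,0.56,0],[0,-0.45,0,-0.3,0,0.56,0]]' |sed -n '2p;4p'
python3 - <<'E'
from h import *
lipgoal([.535,.212,.130],85,22)
E
```

```text
position: [0.5198, 0.0352, 0.3505]
position: [0.5242, 0.091, 0.3887]
ft_force: [-0.1, 0.3, -1.7]
position: [0.5296, 0.1543, 0.4119]
ft_force: [0.3, -0.2, -1.1]
goal [0.535, 0.212, 0.13] 85 22 [0.5303 0.1578 0.4011]
t 17.0 pos [0.5296 0.1543 0.4119] shift [-0.3  -0.01  0.35] turn [-0.06 -0.01  0.01] F [ 0.3 -0.2 -1.1] w 0.0176 55.0
```

```bash
python3 -m handwheel '[[0,-0.43,0,-0.2,0,0.5,0],[0,-0.43,0,-0.2,0,0.5,0],[0,-0.43,0,-0.2,0,0.5,0],[0,-0.43,0,-0.2,0,0.5,0],[0,-0.43,0,-0.2,0,0.5,0]]' |sed -n '2p;4p'
python3 -m handwheel '[[0,-0.39,0,-0.25,0,0.5,0],[0,-0.39,0,-0.25,0,0.5,0],[0,-0.39,0,-0.25,0,0.5,0],[0,0,0,0,0,0,0],[0,0,0,0,0,0,0]]' |sed -n '2p;4p'
python3 -m handwheel '[[0,0,0,0,0,0,0],[0,0,0,0,0,0,0],[0,0,0,0,0,0,0],[0,0,0,0,0,0,0],[0,0,0,0,0,0,0]]' |sed -n '2p;4p'
python3 - <<'E'
from h import *
lipgoal([.535,.212,.130],85,40)
p,d=robot.grab_frame("scene");a=cv2.resize(p[110:260,290:450,::-1],(400,375),interpolation=cv2.INTER_CUBIC)
p,d=robot.grab_frame("side");b=cv2.resize(p[110:260,230:390,::-1],(400,375),interpolation=cv2.INTER_CUBIC)
cv2.imwrite("pics/v4.png",np.hstack([a,b]))
E
```

```text
position: [0.5347, 0.2132, 0.4095]
ft_force: [-0.4, -0.1, -1.1]
position: [0.5374, 0.2475, 0.4062]
ft_force: [-0.0, -0.0, -1.6]
position: [0.5369, 0.2467, 0.4077]
ft_force: [0.7, 0.4, -1.1]
goal [0.535, 0.212, 0.13] 85 40 [0.5378 0.2439 0.4047]
t 18.25 pos [0.5369 0.2467 0.4077] shift [ 0.   -0.04  0.16] turn [-0.06 -0.39 -0.01] F [ 0.7  0.4 -1.1] w 0.0177 55.0
```

View pics/v4.png

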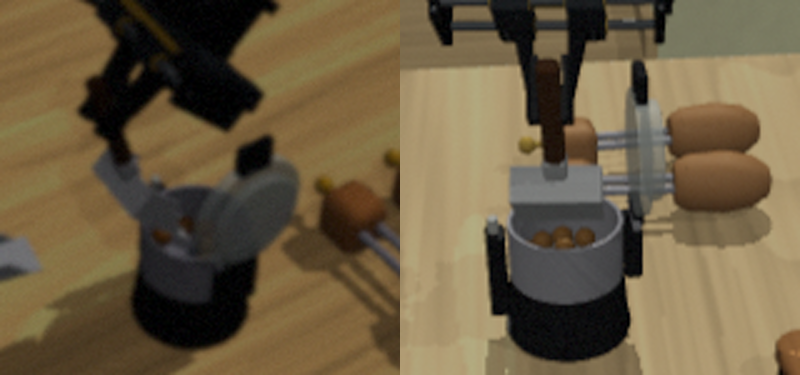

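Run:
```python
from h import *
g=[([.535,.21,.137],42),([.535,.19,.18],21),([.54,.11,.16],0),([.545,.04,.02],0)]
for (a,p),(b,q) in zip(g,g[1:]):
    d=tcp(b,85,q)-tcp(a,85,p);print((Rs(85,(p+q)/2).inv().apply(d)/.025).round(2),"turn",(q-p)/5,tcp(b,85,q))
```

```text
[ 4.95 -0.07  1.17] turn -4.2 [0.52984725 0.13110375 0.45012901]
[ 6.34 -0.48  3.58] turn -4.2 [ 0.52675233 -0.04142159  0.391     ]
[ 2.77 -0.44  5.6 ] turn 0.0 [ 0.53175233 -0.11142159  0.251     ]
```

```bash
python3 -m handwheel '[[0,0.5,0,0.12,0,-0.42,0],[0,0.5,0,0.12,0,-0.42,0],[0,0.5,0,0.12,0,-0.42,0],[0,0.5,0,0.12,0,-0.42,0],[0,0.5,0,0.12,0,-0.42,0]]' |sed -n '2p;4p'
python3 -m handwheel '[[0,0.5,0,0.12,0,-0.42,0],[0,0.5,0,0.12,0,-0.42,0],[0,0.5,0,0.12,0,-0.42,0],[0,0.5,0,0.12,0,-0.42,0],[0,0.5,0,0.12,0,-0.42,0]]' |sed -n '2p;4p'
python3 -m handwheel '[[0,0.63,-0.05,0.36,0,-0.42,0],[0,0.63,-0.05,0.36,0,-0.42,0],[0,0.63,-0.05,0.36,0,-0.42,0],[0,0.63,-0.05,0.36,0,-0.42,0],[0,0.63,-0.05,0.36,0,-0.42,0]]' |sed -n '2p;4p'
python3 -m handwheel '[[0,0.63,-0.05,0.36,0,-0.42,0],[0,0.63,-0.05,0.36,0,-0.42,0],[0,0.63,-0.05,0.36,0,-0.42,0],[0,0.63,-0.05,0.36,0,-0.42,0],[0,0.63,-0.05,0.36,0,-0.42,0]]' |sed -n '2p;4p'
python3 - <<'E'
from h import *
lipgoal([.545,.04,.02],85,0)
scooploc()
E
```

```text
position: [0.5316, 0.1871, 0.4349]
ft_force: [0.0, -0.3, -2.0]
position: [0.5263, 0.1252, 0.4495]
ft_force: [-0.3, -0.0, -1.4]
position: [0.525, 0.0366, 0.429]
ft_force: [0.8, -0.3, -2.1]
position: [0.5243, -0.0467, 0.3928]
ft_force: [0.4, -0.5, -1.5]
goal [0.545, 0.04, 0.02] 85 0 [ 0.5318 -0.1114  0.251 ]
t 20.02 pos [ 0.5243 -0.0467  0.3928] shift [ 2.57 -0.48  5.67] turn [-0.07  0.04  0.03] F [ 0.4 -0.5 -1.5] w 0.0176 55.0
scene 655 x [-0.0429  0.0403] y [-0.0386  0.0362]
 floor z=ax+by+c [-0.0075 -0.0208  0.0007]
side 469 x [-0.0553  0.0355] y [-0.0359  0.0368]
 floor z=ax+by+c [-0.1025  0.0118  0.0016]
```

```bash
python3 -m handwheel '[[0,0.26,-0.05,0.56,0,0,0],[0,0.26,-0.05,0.56,0,0,0],[0,0.26,-0.05,0.56,0,0,0],[0,0.26,-0.05,0.56,0,0,0],[0,0.26,-0.05,0.56,0,0,0]]' |sed -n '2p;4p'
python3 -m handwheel '[[0,0.26,-0.05,0.56,0,0,0],[0,0.26,-0.05,0.56,0,0,0],[0,0.26,-0.05,0.56,0,0,0],[0,0.26,-0.05,0.56,0,0,0],[0,0.26,-0.05,0.56,0,0,0]]' |sed -n '2p;4p'
python3 -m handwheel '[[0,0,0,0.3,0,0,0],[0,0,0,0.3,0,0,0],[0,0,0,0.1,0,0,0],[0,0,0,0,0,0,0],[0,0,0,0,0,0,0]]' |sed -n '2p;4p'
```

```text
position: [0.5286, -0.0782, 0.3227]
ft_force: [1.2, 0.4, 0.1]
position: [0.5327, -0.111, 0.2527]
ft_force: [0.1, 0.0, -2.1]
position: [0.5329, -0.1105, 0.2358]
ft_force: [0.0, 0.3, -1.3]
```

```bash
python3 -m handwheel '[[0,0,0,0.1,0,0,0],[0,0,0,0.06,0,0,0],[0,0,0,0,0,0,0],[0,0,0,0,0,0,0],[0,0,0,0,0,0,0]]' |sed -n '2p;4p'
python3 -m handwheel '[[0,0,0,0.06,0,0,0],[0,0,0,0,0,0,0],[0,0,0,0,0,0,0],[0,0,0,0,0,0,0],[0,0,0,0,0,0,0]]' |sed -n '2p;4p'
```

```text
position: [0.5327, -0.1108, 0.2313]
ft_force: [0.8, 0.1, -1.1]
position: [0.5329, -0.1111, 0.2304]
ft_force: [-0.4, -1.1, 5.5]
```

Touching down. Open and go up.

```bash
python3 -m handwheel '[[0.3,0,0,0,0,0,0],[0.6,0,0,0,0,0,0],[0.6,0,0,0,0,0,0],[0.6,0,0,0,0,0,0],[0.6,0,0,0,0,0,0]]' 10 |sed -n '2p;4,6p'
python3 -m handwheel '[[0.6,0,0,0,0,0,0],[0.6,0,0,0,0,0,0],[0.6,0,0,0,0,0,0],[0.6,0,0,-0.2,0,0,0],[0.6,0,0,-0.4,0,0,0]]' |sed -n '2p;4,6p'
python3 -m handwheel '[[0.6,0,0,-0.9,0,0,0],[0.6,0,0,-0.9,0,0,0],[0.6,0,0,-0.9,0,0,0],[0.6,0,0,-0.9,0,0,0],[0,0,0,-0.9,0,0,0]]' |sed -n '2p;4,6p'
python3 -m handwheel '[[0,0,0,-0.9,0,0,0],[0,0,0,-0.9,0,0,0],[0,0,0,-0.9,0,0,0],[0,0,0,-0.9,0,0,0],[0,0,0,-0.5,0,0,0]]' |sed -n '2p;4,6p'
python3 - <<'E'
from h import *
for n in ("scene","side"):
    p,d=robot.grab_frame(n);W=cloud(d,robot.calibration(n));x,y,z=np.moveaxis(W,-1,0)
    H,S,V=cv2.split(cv2.cvtColor(p,cv2.COLOR_RGB2HSV))
    m=(S<60)&(x>.45)&(x<.62)&(y>-.15)&(y<.1)&(z<.05)&(V>60);print(n,"scoop",m.sum(),rect(W[m]))
    b=(H>5)&(H<25)&(S>90)&(abs(x-.539)<.05)&(abs(y-.234)<.05)&(z>.06)&(z<.12);print("bisc px in bowl",b.sum(),np.percentile(W[b],[2,50,98],axis=0).round(3).tolist() if b.sum() else 0)
    t=(x>.58)&(x<.64)&(y>.17)&(y<.3)&(z>.15)&(z<.3);P=W[t];print("lid",t.sum(),np.percentile(P,[1,50,99],axis=0).round(3).tolist())
    k=t&(V<50)&(z>.22);
    if k.sum():print("tab",k.sum(),np.percentile(W[k],[5,50,95],axis=0).round(3).tolist())
    hf=np.concatenate([P[abs(P[:,2]-.19)<.04]]);q=hf-hf.mean(0);print("n",np.linalg.svd(q,full_matrices=False)[2][2].round(3))
    pl=(x>.455)&(x<.5)&(y>.2)&(y<.26)&(z>.105)&(z<.13)&(S<70)&(V>90);print("pin",pl.sum(),np.median(W[pl],0) if pl.sum() else 0)
E
```

```text
position: [0.5325, -0.1108, 0.2294]
ft_force: [-0.4, 0.4, -0.1]
grip_width: 0.0428
gripper_force: 0.0
position: [0.5321, -0.1109, 0.2441]
ft_force: [-0.5, -0.4, -0.7]
grip_width: 0.052
gripper_force: 0.0
position: [0.5318, -0.1109, 0.3595]
ft_force: [0.6, -0.5, -0.3]
grip_width: 0.05
gripper_force: 0.0
position: [0.5313, -0.1111, 0.464]
ft_force: [0.2, -0.1, 0.2]
grip_width: 0.0204
gripper_force: 0.0
scene scoop 774 (((543.758544921875, -7.279331207275391), (97.11709594726562, 79.23723602294922), 86.83248138427734), [[502.0, -54.0], [581.0, -58.0], [586.0, 39.0], [507.0, 43.0]])
bisc px in bowl 85 [[0.491, 0.212, 0.07], [0.508, 0.236, 0.081], [0.515, 0.253, 0.086]]
lid 1367 [[0.602, 0.182, 0.153], [0.619, 0.226, 0.205], [0.626, 0.283, 0.259]]
tab 180 [[0.605, 0.219, 0.232], [0.611, 0.232, 0.248], [0.613, 0.249, 0.26]]
n [ 0.991 -0.066  0.12 ]
pin 5 [0.47454149 0.23568503 0.12115781]
side scoop 1079 (((540.5947875976562, -9.636150360107422), (110.48704528808594, 79.12189483642578), 84.96273803710938), [[496.0, -61.0], [575.0, -68.0], [585.0, 42.0], [506.0, 49.0]])
bisc px in bowl 72 [[0.532, 0.243, 0.072], [0.541, 0.259, 0.081], [0.555, 0.271, 0.085]]
lid 106 [[0.601, 0.177, 0.152], [0.613, 0.19, 0.185], [0.621, 0.196, 0.199]]
n [ 0.719 -0.694 -0.035]
pin 33 [0.48766047 0.22440635 0.11562864]
```

```bash
python3 - <<'E'
from h import *
need([.685,.233,.49],Rs(90))
E
python3 -m handwheel '[[0,0,-0.9,-0.3,0,0,-0.2],[0,0,-0.9,-0.3,0,0,-0.2],[0,0,-0.9,-0.3,0,0,-0.2],[0,0,-0.9,-0.1,0,0,-0.2],[0,0,-0.9,0,0,0,-0.2]]' |sed -n '2p;4p'
python3 -m handwheel '[[0,-0.9,-0.2,0,0,0,0],[0,-0.9,-0.2,0,0,0,0],[0,-0.9,-0.2,0,0,0,0],[0,-0.9,-0.2,0,0,0,0],[0,-0.9,-0.2,0,0,0,0]]' |sed -n '2p;4p'
python3 -m handwheel '[[0,-0.9,0,0,0,0,0],[0,-0.9,0,0,0,0,0],[0,-0.9,0,0,0,0,0],[0,-0.9,0,0,0,0,0],[0,-0.9,0,0,0,0,0]]' |sed -n '2p;4p'
python3 - <<'E'
from h import *
need([.685,.233,.49],Rs(90))
E
```

```text
t 23.97 pos [ 0.5315 -0.111   0.4635] shift [-14.23  -4.98  -0.99] turn [-0.13  0.01 -0.96] F [-0.   0.6 -0.5] w 0.0122 0.0
position: [0.6446, -0.1165, 0.4851]
ft_force: [0.5, -0.1, 0.0]
position: [0.6685, -0.0029, 0.4839]
ft_force: [-0.2, 1.1, 0.8]
position: [0.6678, 0.1097, 0.484]
ft_force: [0.3, 0.8, -0.3]
t 25.22 pos [0.6678 0.1097 0.484 ] shift [-4.93 -0.7  -0.24] turn [-0.02 -0.    0.04] F [ 0.3  0.8 -0.3] w 0.0003 0.0
```

```bash
python3 -m handwheel '[[0,-0.9,-0.14,0,0,0,0],[0,-1,-0.14,0,0,0,0],[0,-1,-0.14,0,0,0,0],[0,-1,-0.14,0,0,0,0],[0,-1,-0.14,0,0,0,0]]' |sed -n '2p;4p'
python3 -m handwheel '[[0,0,0,0.7,0,0,0],[0,0,0,0.7,0,0,0],[0,0,0,0.7,0,0,0],[0,0,0,0.7,0,0,0],[0,0,0,0.6,0,0,0]]' |sed -n '2p;4p'
python3 -m handwheel '[[0,0,0.3,0,0,0,0],[0,0,0.3,0,0,0,0],[0,0,0.3,0,0,0,0],[0,0,0.3,0,0,0,0],[0,0,0.3,0,0,0,0]]' |sed -n '2p;4p'
python3 -m handwheel '[[0,0,0.3,0,0,0,0],[0,0,0.3,0,0,0,0],[0,0,0.3,0,0,0,0],[0,0,0.3,0,0,0,0],[0,0,0.3,0,0,0,0]]' |sed -n '2p;4p'
python3 - <<'E'
from h import *
p,d=robot.grab_frame("scene");W=cloud(d,robot.calibration("scene"));x,y,z=np.moveaxis(W,-1,0)
H,S,V=cv2.split(cv2.cvtColor(p,cv2.COLOR_RGB2HSV))
t=(x>.42)&(x<.64)&(y>.17)&(y<.3)&(z>.125)&(z<.27)&(S<80);P=W[t];print(t.sum(),np.percentile(P,[1,50,99],axis=0).round(3).tolist())
E
```

```text
position: [0.6851, 0.2324, 0.484]
ft_force: [-0.8, 0.4, 0.1]
position: [0.6851, 0.2312, 0.3975]
ft_force: [0.2, 0.7, -1.1]
position: [0.6471, 0.2311, 0.4018]
ft_force: [0.8, 0.5, 0.1]
position: [0.6098, 0.2309, 0.4002]
ft_force: [0.1, 0.8, 0.3]
1277 [[0.582, 0.181, 0.13], [0.607, 0.218, 0.19], [0.623, 0.275, 0.254]]
```

```bash
python3 -m handwheel '[[0,0,0.3,0,0,0,0],[0,0,0.3,0,0,0,0],[0,0,0.3,0,0,0,0],[0,0,0.3,0,0,0,0],[0,0,0.3,0,0,0,0]]' |sed -n '2p;4p'
python3 -m handwheel '[[0,0,0.3,0,0,0,0],[0,0,0.3,0,0,0,0],[0,0,0.3,0,0,0,0],[0,0,0.3,0,0,0,0],[0,0,0.3,0,0,0,0]]' |sed -n '2p;4p'
python3 - <<'E'
from h import *
for n in ("scene","side"):
    p,d=robot.grab_frame(n);W=cloud(d,robot.calibration(n));x,y,z=np.moveaxis(W,-1,0)
    H,S,V=cv2.split(cv2.cvtColor(p,cv2.COLOR_RGB2HSV))
    t=(x>.42)&(x<.66)&(y>.17)&(y<.3)&(z>.125)&(z<.27)&(S<80);P=W[t];print(n,t.sum(),np.percentile(P,[1,50,99],axis=0).round(3).tolist())
E
```

```text
position: [0.5723, 0.2308, 0.3998]
ft_force: [-0.6, -0.5, -0.0]
position: [0.5348, 0.2307, 0.3998]
ft_force: [-1.0, 0.4, 0.7]
scene 1770 [[0.479, 0.18, 0.126], [0.552, 0.227, 0.157], [0.602, 0.286, 0.238]]
side 1475 [[0.47, 0.177, 0.126], [0.536, 0.218, 0.15], [0.595, 0.27, 0.265]]
```

Run:
```python
from h import *
for n in ("scene","side"):
    p,d=robot.grab_frame(n);W=cloud(d,robot.calibration(n));x,y,z=np.moveaxis(W,-1,0)
    t=(y>.185)&(y<.21)&(z>.115)&(z<.26)
    print(n,[(a,round(float(np.median(z[t&(abs(x-a)<.008)])),3)) for a in (.5,.52,.54,.56,.58) if (t&(abs(x-a)<.008)).any()])
    t=(y>.21)&(y<.26)&(x<.485)&(x>.44)&(z>.115)&(z<.16);print("tab",t.sum(),np.percentile(W[t],[5,50,95],axis=0).round(3).tolist() if t.sum() else 0)
need([.473,.231,.36],Rs(90))
```

```text
scene [(0.5, 0.133), (0.52, 0.138), (0.54, 0.142), (0.56, 0.136), (0.58, 0.129)]
tab 106 [[0.464, 0.214, 0.127], [0.475, 0.228, 0.133], [0.483, 0.247, 0.137]]
side [(0.5, 0.131), (0.52, 0.14), (0.54, 0.141), (0.56, 0.136), (0.58, 0.128)]
tab 133 [[0.46, 0.211, 0.126], [0.473, 0.223, 0.133], [0.484, 0.245, 0.135]]
t 27.97 pos [0.5355 0.2308 0.4   ] shift [-0.02  2.51  1.59] turn [-0.05  0.    0.04] F [0.1 0.8 0. ] w 0.0008 0.0
```

```bash
python3 -m handwheel '[[0,0,0.5,0,0,0,0],[0,0,0.5,0,0,0,0],[0,0,0.5,0,0,0,0],[0,0,0.5,0,0,0,0],[0,0,0.53,0,0,0,0]]' |sed -n '2p;4p'
python3 -m handwheel '[[0,0,0,0.6,0,0,0],[0,0,0,0.6,0,0,0],[0,0,0,0.6,0,0,0],[0,0,0,0.6,0,0,0],[0,0,0,0.4,0,0,0]]' |sed -n '2p;4p'
python3 -m handwheel '[[0,0,0,0.2,0,0,0],[0,0,0,0.15,0,0,0],[0,0,0,0.1,0,0,0],[0,0,0,0,0,0,0],[0,0,0,0,0,0,0]]' |sed -n '2p;4p'
python3 - <<'E'
from h import *
need([.472,.230,.312],Rs(90))
E
```

```text
position: [0.4723, 0.2306, 0.3993]
ft_force: [-0.4, 1.0, -0.4]
position: [0.4727, 0.2304, 0.328]
ft_force: [-0.8, -0.5, -0.6]
position: [0.4729, 0.2307, 0.3188]
ft_force: [0.7, 0.0, 0.6]
t 29.22 pos [0.4729 0.2307 0.3188] shift [0.03 0.04 0.27] turn [-0.06  0.01  0.04] F [0.7 0.  0.6] w 0.0004 0.0
```

```bash
python3 -m handwheel '[[0,0,0,0.1,0,0,0],[0,0,0,0.05,0,0,0],[0,0,0,0,0,0,0],[0,0,0,0,0,0,0],[0,0,0,0,0,0,0]]' |sed -n '2p;4p'
python3 -m handwheel '[[0,0,0,0.06,0,0,0],[0,0,0,0,0,0,0],[0,0,0,0,0,0,0],[0,0,0,0,0,0,0],[0,0,0,0,0,0,0]]' |sed -n '2p;4p'
python3 -m handwheel '[[0,0,0,0.06,0,0,0],[0,0,0,0,0,0,0],[0,0,0,0,0,0,0],[0,0,0,0,0,0,0],[0,0,0,0,0,0,0]]' |sed -n '2p;4p'
python3 -m handwheel '[[0,0,0,0.06,0,0,0],[0,0,0,0,0,0,0],[0,0,0,0,0,0,0],[0,0,0,0,0,0,0],[0,0,0,0,0,0,0]]' |sed -n '2p;4p'
```

```text
position: [0.4728, 0.2308, 0.3151]
ft_force: [-1.9, 1.5, 4.5]
position: [0.4727, 0.2308, 0.3135]
ft_force: [-1.6, 0.9, 6.1]
position: [0.4727, 0.2308, 0.3126]
ft_force: [-3.9, 0.7, 9.5]
position: [0.4726, 0.2308, 0.3124]
ft_force: [-6.6, -0.1, 14.8]
```

```bash
python3 -m handwheel '[[0,0,0,0.05,0,0,0],[0,0,0,0,0,0,0],[0,0,0,0,0,0,0],[0,0,0,0,0,0,0],[0,0,0,0,0,0,0]]' |sed -n '2p;4p'
python3 -m handwheel '[[0,0,0,0,0,0,0],[0,0,0,0,0,0,0],[0,0,0,0,0,0,0],[0,0,0,0,0,0,0],[0,0,0,0,0,0,0]]'|sed -n '2p;4p'
python3 - <<'E'
from h import *
p,d=robot.grab_frame("scene");a=cv2.resize(p[120:360,120:440,::-1],(400,300),interpolation=cv2.INTER_CUBIC)
p,d=robot.grab_frame("side");b=cv2.resize(p[130:280,200:400,::-1],(400,300),interpolation=cv2.INTER_CUBIC)
cv2.imwrite("pics/v5.png",np.hstack([a,b]))
E
```

```text
position: [0.4725, 0.2308, 0.3122]
ft_force: [-8.8, 0.2, 21.6]
position: [0.4725, 0.2308, 0.3122]
ft_force: [-9.2, -0.0, 21.1]
```

View pics/v5.png

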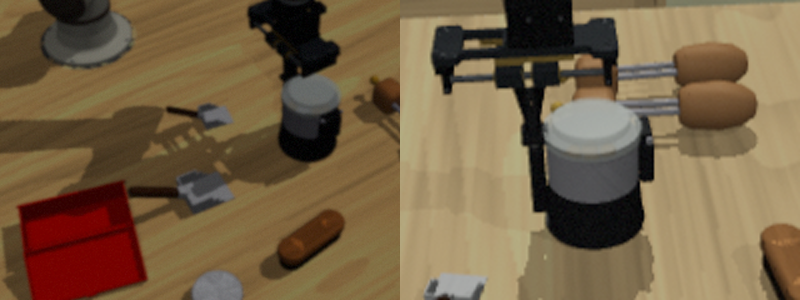

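The lid is shut with the fingertips on its tab against a hard stop at 21 N. The scoop is lying on the table, released, and the box is empty.

```bash
python3 -c "
from workcell import robot
print(robot.job_done())"
```

```text
the job is handed in; nothing more can be done
None
```

I handed the job in at about 32 s: the biscuits are in the grinder bowl, the scoop is put down and released, and the lid is shut with the fingers holding its tab down at about 21 N; the verdict was not shown.

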